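# Depth-gauge the empty door groove of the hallway cabinet

## Robot

A 7-joint arm with a two-finger parallel gripper is mounted at the origin on the work surface. World frame = base frame: x ahead of the robot, y to its left, z up, the work surface at z = 0. Lengths are in m, angles in rad, forces in N, time in s.
With the tool pointing down it reaches from about 0.425 to 0.95 m from the base axis. Payload 16.7 kg.
Tool frame: the origin (TCP) lies midway between the tips of the shut fingers; the grasp point (between the pads) lies 19 mm behind it (r.pinch_z is the distance from the TCP to the grasp point, in m); z points along the fingers, y is the line along which they close (so a half turn about z gives the same grasp; the last joint's range is limited). The gripper opens to 94 mm and grips with 3 to 60 N. Pads are 16 mm wide; open, the fingers measure 119 mm over their backs; the gripper's body (75 mm by 177 mm) begins 78 mm behind the grasp point.
Start: joints at [-1.393, 0.426, 0.074, 1.606, -0.034, 1.111, -0.067], TCP at [0.217, 0.639, 0.205] pointing down, gripper open.
Joint ranges: [-2.85, 2.85], [-0.5, 2.14], [-1.23, 1.37], [0.21, 2.46], [-1.02, 4.16], [0.16, 2.05], [-2.73, 2.73]. Speed limits (rad/s): [1.89, 1.89, 2.39, 2.39, 3.01, 3.01, 3.01].

## Interface

Orientations are given as a rotation vector (axis times angle).
In Python, from cell import r, capture, get_calibration, find_in, spot_point gives the robot as it stands.
- The arm moves only by the tool step_arm, never from a script. Its argument "commands" is a list of rows, each a list of 5 numbers: the opening, from 0 (shut) to 1 (fully open), then the shift along the world's x, y, z scaled (see below), then the turn about the world's z scaled (see below). In form: [[hand, tx, ty, tz, yaw], ...]. A call has 1 to 12 rows; each row shifts and turns the commanded pose from where the row before left it; what a row does not reach is not made up. The controller multiplies each number of a shift by 0.4 m and each number of a turn by 90 degrees. A row lasts 1/10 s, in which the tool goes at most 50 mm and 8.59 degrees, less where a joint would pass 70% of its speed; a pose out of reach is approached as far as the arm can. A call with a number of a shift or a turn outside -1 to 1 is refused whole. A call with a gripper value outside its range is refused whole. The fingers move at their own pace and stop on an object; "newtons" is the grip in N (left out, the last holds). Time passes only in rows, so rows that do not move let the fingers close. It gives the time, the measured TCP pose, the force, the opening and the grip force at its end, in the units of the state.
- r.sense(): the state, without advancing time (a new reading comes with each control period).
- capture(name): name is "scene" or "side" or "wrist"; returns (picture, depth): 384x512x3 uint8, red, green, blue; 384x512 float32, m along the optical axis (not along the pixel's ray), 0 where there is no reading.
- get_calibration(name): a dict with "fx", "fy", "cx", "cy" (pixels), "dist_coeffs" ([k1, k2, p1, p2, k3] as OpenCV has them; the pictures are not rectified), "rvec" (rotation vector, rad) and "tvec" (3), from world to camera coordinates, as OpenCV has them; the wrist camera has in their place "hand_eye" (4x4, takes a point from camera to tool coordinates, whose origin is the TCP and whose axes are the flange's). Camera axes: x right, y down, z forward; pixel columns grow to the right and rows downward; lengths in m; the calibration is good to about 2 mm. A picture is of the moment at which its call begins: read the wrist's pose just before it. get_calibration takes no time and is no camera call.
- r.finish_job(): hands the job in; it is judged then, once.
Trained networks look in the newest picture that a camera, given by its name, has taken for a name from the list of things; names that differ only in an ending like _2 or _b are one class to them, and where a whole thing is asked for, a point or a joint stands for the part that bears it (a point fixed in the world has none). Each returns a list of dicts, best first, with "score" (0 to 1); they miss things now and then, are a little off and sometimes report something else, mostly with a low value. They report only what shows in the picture. A call takes as long as a camera call.
- find_in(thing, camera): "rect" ([left, top, right, bottom] in pixels, round what is visible of it).
- spot_point(thing, camera): "location" ([row, column] in pixels: a listed point, or the origin of a listed thing).
The state is a dict: "t": time; "q": joint angles; "qvel": joint speeds; "effort": joint torques, N m; "tool_pos": TCP position; "tcp_rot": TCP orientation; "ft_force": force on the tool from outside, world axes, zero at the start; "ft_torque": the same for the moment, N m; "opening": opening from 0.0 (shut) to 1.0 (fully open); "grasp_force": force on a finger pad.
Only numpy, scipy, OpenCV 4.12 (cv2) and the standard library are available. Lean on these libraries where they do the work, as an engineer would, in place of code of your own. Each camera call takes 0.05 s, during which the arm holds its last target. There are 200 camera calls.

## Task

The second glass door of the little cabinet still has to be made, so take the depth of the empty front groove of its door track: draw the pen-shaped depth gauge out of its stand and press it, upright and gently, into that groove until its foot sits flat on the rims, keeping it pressed there for a good second so that the red rod takes the reading. Then stand the gauge back in its stand with the reading still on it; push the probe in nowhere else, and leave the door and everything else on the shelf where it is.

Things in the scene. Friction and masses are not known exactly. Their poses are not given: they have to be found in the camera images.
- gauge: Pen-shaped depth gauge, 120 to 200 g, loose, upright in its stand at the start. Origin: centre of the underside of its round foot (30 mm across, 8 mm high); z up along the barrel. Above the foot: steel barrel 18 mm across up to 62 mm, black collar 14 mm across up to 70 mm, then the end of the red reading rod, 8 mm across, 72 mm up at the start, 78 to 84 mm after a reading. A probe sticks out 20 mm below.
- gauge_grip (a point): Point on the axis of the knurled barrel (18 mm across), 45 mm above the underside of the foot: the place to grip the gauge, from any side.
- foot: The gauge's aluminium foot, fixed to the barrel: flat disc 30 mm across, 8 mm high; origin and axes as the gauge's (centre of its underside). Besides what the probe's spring takes, 4 to 12 N on the foot is a firm flat seat; 25 N or more marks the track.
- probe (a joint): How far the sprung probe is pushed in, m: 0 fully out (20 mm below the foot), stop at 0.016. The spring pushes back with 1.5 N at the start of its travel plus 0.15 N per mm (3.3 N at 12 mm); a distinct further rise in force is felt when the foot comes down on the rims. It springs back out by itself. A load of more than 10 N, sideways or on its end, bends it.
- probe_tip (a point): Rounded tip of the brass probe, 5 mm across, on the gauge's axis, 20 mm below the underside of the foot when the probe is out.
- reading (a joint): How far the red reading rod has been raised, m, 0 at the start. The probe pushes it up inside the barrel and light friction keeps it there when the probe springs back. Groove depth = 20 mm less this value.
- stand: Dark steel gauge stand, fixed; place varies, left or right of the cabinet. Origin: centre of its underside on the shelf, z up. Round, 52 mm across, 42 mm high, with a rubber base ring 68 mm across, 5 mm high.
- stand_seat (a point): Centre of the floor of the stand's round recess (36 mm across, 12 mm deep), 30 mm above the shelf. The gauge's foot rests on this floor, so that the gauge's origin is at this point; a 16 mm hole goes straight down from it for the probe.
- cabinet: Low oak cabinet, fixed, place and turn vary. Origin: centre of the underside, on the shelf; its front looks along its own -x, which points away from the robot give or take 0.25 rad; y along its width, z up. 140 mm deep (x -70 to 70), 360 mm wide, 105 mm high. In front of it, at x -118 to -70, a twin aluminium door track, 360 mm long. A guide over the rear groove reaches to x = -86.5, 93 to 105 mm up.
- track_mid (a point): Middle of the track, x = -94 on the cabinet, at the nominal rim height. Two lengthwise grooves, each 9 mm wide: the rear one (centre at cabinet x = -80.5) carries the glass door, the front one (centre x = -106.5) is empty. Lands beside the front groove: x -118 to -111 and -102 to -85. Nothing stands above the front groove.
- groove_mid (a point): Middle of the front groove, on its centre line, at the nominal rim height of 37 mm. The track stands on levelling screws: its true rims are up to 6 mm higher or lower, the same all along. The groove's black flat bed is 8 to 14 mm below the true rims, the same all along. The groove is usable for 165 mm to either side along the cabinet's y.
- door (a joint): Position of the smoked-glass sliding door in the rear groove, m, 0 to 0.17, growing towards the cabinet's +y. The pane is 178 mm wide, 5 mm thick, its top edge 101 mm above the shelf; its middle is at cabinet y = -0.085 plus this value. To be left alone.
- door_pull (a point): Round steel finger pull on the front of the glass door, 24 mm across.
- key_a: Aluminium locker key, 61 mm long, 5 mm thick, lying flat. Origin: underside, near its middle. Bystander, loose.
- key_b: The other aluminium locker key, same size. Bystander, loose.
- hearing_case: Silver hearing-aid case, 52 x 78 x 30 mm. Origin: centre of underside. Bystander, loose.
- doorstop: Black rubber wedge doorstop, about 115 x 38 x 30 mm. Origin: centre of underside. Bystander, loose.
- bowl: Pink ceramic trinket bowl, 96 mm across, 42 mm high. Origin: centre of underside. Bystander, loose.
- spray: Amber spray bottle with a black cap, 40 mm across, 100 mm high. Origin: centre of underside. Bystander, loose.
- tape: Yellow tape measure, 60 x 34 x 58 mm. Origin: centre of underside. Bystander, loose.

How it is judged:
On the way:
1. the gauge's foot is pressed flat on the rims of the front groove (upright within 0.05 rad, at least 3 N on the foot) with the probe standing on the groove's bed, for 0.8 s (x of probe_tip in the frame of cabinet between -0.1093 and -0.1037 m and y of probe_tip in the frame of cabinet between -0.18 and 0.18 m and z of probe_tip in the frame of cabinet below 0.036 m and contact force between foot and anything else above 3 N and contact force between probe and anything else above 0.8 N and angle between gauge's own z axis and vertical below 0.05 rad and z of gauge in the frame of cabinet below 0.0445 m and value of joint probe between 0.005 and 0.013 m and value of joint reading above 0.005 m), for 0.8 s.
At the end, for the whole second after the job is handed in: The gauge stands upright (within 0.06 rad), released and at rest, in its stand (axis within 6 mm of the stand's, foot on the recess floor within 2 mm), probe sprung out, and the red rod still shows the reading taken in the groove (raised 6 to 12 mm according to the groove, 1 mm tolerance) (horizontal distance between gauge and stand_seat below 0.006 m and z of gauge in the frame of stand between 0.028 and 0.032 m and angle between gauge's own z axis and vertical below 0.06 rad and linear speed of gauge below 0.01 m/s and value of joint probe below 0.0015 m and value of joint reading between 0.005 and 0.013 m); the robot touches nothing.
It fails at once if 25 N or more on the gauge's foot while gauging, or 45 N anywhere (rammed or dropped) ((x of probe_tip in the frame of cabinet between -0.1093 and -0.1037 m and y of probe_tip in the frame of cabinet between -0.18 and 0.18 m and z of probe_tip in the frame of cabinet below 0.036 m and contact force between foot and anything else above 25 N) or contact force between foot and anything else above 45 N).
It fails at once if more than 10 N on the probe (contact force between probe and anything else above 10 N).
It fails at once if the probe pushed in by more than 5 mm anywhere but in the front groove, which would falsify the reading (value of joint probe above 0.005 m and not (x of probe_tip in the frame of cabinet between -0.1093 and -0.1037 m and y of probe_tip in the frame of cabinet between -0.18 and 0.18 m and z of probe_tip in the frame of cabinet below 0.036 m)).
It fails at once if the door shifted by more than 10 mm (distance of door_pull from where it was at the start of the episode above 0.01 m).
It fails at once if a key, the hearing-aid case, the doorstop, the bowl, the spray bottle or the tape measure moved by more than 20 mm (distance of any of key_a, key_b, hearing_case, doorstop, bowl, spray, tape from where it was at the start of the episode above 0.02 m).
It also fails if it takes over 64 s, if anything falls off the work surface, if the arm or the gripper's body presses on something with over 40 N, if the wrist force passes 120 N, or if a joint passes its speed limit or range.

## Working session

There is one attempt and no reset: what is moved stays moved. The work goes in short steps, Python scripts to look and compute and a tool call to move; the robot and the scene stay as the last step left them, time stands still between calls to the robot, and variables do not carry over. Pictures are saved under pics/ and viewed, at most 10 in all, crops included, and the job is handed in when it is done.

Besides the shell and the picture viewer there is one more tool, called after ">>>" as name([rows], argument=value, ...), one row to a line, values as JSON. step_arm: Moves the arm, as the interface text tells. Shifts and turns lie within -1 to 1; 1 stands for 0.4 m of shift or 90 degrees of turn. Its arguments: {"type":"object","properties":{"commands":{"type":"array"},"newtons":{"type":"number"}},"required":["commands"]}

```bash
mkdir -p pics; cat > h.py <<'E'
import numpy as np, cv2
from cell import r, capture, get_calibration, find_in, spot_point
from scipy.spatial.transform import Rotation as R
def cam(name, s=None):
    c=get_calibration(name)
    K=np.array([[c['fx'],0,c['cx']],[0,c['fy'],c['cy']],[0,0,1]]); D=np.array(c['dist_coeffs'],float)
    if 'rvec' in c:
        Rm=cv2.Rodrigues(np.array(c['rvec'],float))[0]; t=np.array(c['tvec'],float).ravel()
        return K,D,Rm.T,-Rm.T@t
    s=s or r.sense(); H=np.array(c['hand_eye'])
    T=np.eye(4);T[:3,:3]=R.from_rotvec(s['tcp_rot']).as_matrix();T[:3,3]=s['tool_pos'];M=T@H
    return K,D,M[:3,:3],M[:3,3]
def rays(C,uv):
    K,D,Rm,o=C
    p=cv2.undistortPoints(np.array(uv,float).reshape(-1,1,2),K,D).reshape(-1,2)
    return np.c_[p,np.ones(len(p))]@Rm.T,o
def at_depth(C,uv,d):
    v,o=rays(C,uv); return o+v*np.ravel(d)[:,None]
def at_z(C,uv,z):
    v,o=rays(C,uv); return o+v*((z-o[2])/v[:,2])[:,None]
def cloud(C,dep):
    h,w=dep.shape; u,v=np.meshgrid(np.arange(w),np.arange(h))
    return at_depth(C,np.c_[u.ravel(),v.ravel()],dep.ravel()).reshape(h,w,3)
def proj(C,P):
    K,D,Rm,o=C
    return cv2.projectPoints(np.array(P,float).reshape(-1,3),cv2.Rodrigues(Rm.T)[0],-Rm.T@o,K,D)[0].reshape(-1,2)
def save(n,im): cv2.imwrite('pics/'+n,cv2.cvtColor(im,cv2.COLOR_RGB2BGR))
E
python3 - <<'E'
from h import *
for n in ('scene','side'):
    C=cam(n); im,d=capture(n); save(n+'0.png',im); np.save(n+'0.npy',d); np.save(n+'0im.npy',im)
    print(n,C[3])
    for th in ('gauge','gauge_grip','stand','stand_seat','cabinet','groove_mid','track_mid','door_pull','spray','tape','hearing_case','bowl','doorstop','key_a'):
        q=spot_point(th,n)[:2]
        for k in q:
            a,b=k['location']; i,j=int(min(max(a,0),383)),int(min(max(b,0),511))
            dd=np.median(d[max(i-1,0):i+2,max(j-1,0):j+2]); print(th,round(k['score'],2),np.round([a,b]),np.round(at_depth(C,[[b,a]],[dd])[0],3))
print(r.sense())
E
```

```text
scene [1.40061169 0.46010867 0.6786168 ]
gauge 0.65 [234. 406.] [0.534 0.37  0.026]
gauge 0.55 [226. 407.] [0.519 0.368 0.038]
gauge_grip 0.5 [212. 413.] [0.517 0.374 0.08 ]
stand 0.92 [234. 405.] [0.535 0.368 0.027]
stand_seat 0.74 [227. 410.] [0.517 0.376 0.038]
cabinet 0.63 [192. 267.] [0.566 0.018 0.06 ]
groove_mid 0.82 [201. 255.] [ 0.575 -0.015  0.03 ]
groove_mid 0.35 [191. 126.] [ 0.671 -0.382  0.01 ]
track_mid 0.94 [199. 256.] [ 0.568 -0.013  0.032]
track_mid 0.57 [210. 410.] [0.519 0.366 0.084]
door_pull 0.61 [197. 287.] [0.563 0.073 0.062]
spray 0.6 [211. 158.] [ 0.722 -0.223  0.023]
tape 0.58 [273. 338.] [0.737 0.275 0.034]
hearing_case 0.85 [278. 396.] [0.694 0.386 0.029]
hearing_case 0.65 [226. 407.] [0.518 0.369 0.039]
bowl 0.89 [177. 172.] [ 0.543 -0.316  0.003]
doorstop 0.95 [189. 123.] [ 0.671 -0.392  0.014]
doorstop 0.59 [236. 403.] [0.535 0.366 0.021]
key_a 0.66 [268. 260.] [0.771 0.104 0.002]
key_a 0.56 [235. 196.] [ 0.737 -0.092  0.002]
side [ 0.51221808 -0.9998737   0.74771562]
gauge 0.41 [140. 219.] [0.513 0.343 0.041]
gauge_grip 0.64 [127. 218.] [0.512 0.359 0
[... 587 characters left out ...]
762  0.089 -0.001]
{'t': 1.5, 'q': array([-1.3934629 ,  0.4261113 ,  0.07388712,  1.60600988, -0.03411047,
        1.11078895, -0.06710021]), 'qvel': array([ 0.00169098,  0.00168417, -0.0011315 ,  0.00101546, -0.00142379,
       -0.00040147,  0.00139702]), 'effort': array([-4.63611686e-04, -9.35508728e+01,  3.66262123e+00, -4.54544663e+01,
       -4.91309585e-02,  1.30082030e-02, -2.33088684e-05]), 'tool_pos': array([0.21669957, 0.63922712, 0.20545449]), 'tcp_rot': array([-5.11177888e-01, -3.09967421e+00,  8.57657832e-05]), 'ft_force': array([-0.33534242,  0.57194784,  0.33965909]), 'ft_torque': array([-0.00966155,  0.01460463, -0.0183182 ]), 'grasp_force': 0.0, 'opening': 0.997700669800111}
```

```bash
python3 -c "
import cv2,numpy as np
a=cv2.imread('pics/scene0.png');b=cv2.imread('pics/side0.png')
cv2.imwrite('pics/both0.png',cv2.resize(np.hstack([a,b]),(800,300)))"
```

```text
(no output)
```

View pics/scene0.png

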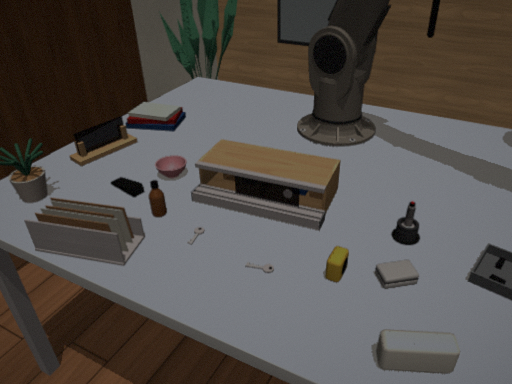

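View pics/side0.png

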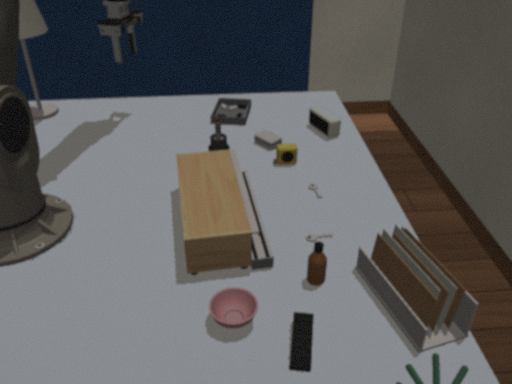

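The scene picture shows the cabinet (front facing away from the robot, track along its lower edge from about (195,195) to (325,212)), and the gauge in its stand at about (407,225). The side picture shows the same, gauge at (218,135). The aisle between them is free.

```bash
cat > fit.py <<'E'
from h import *
P=[]
for n in ('scene','side'):
    X=cloud(cam(n),np.load(n+'0.npy')).reshape(-1,3)
    m=(abs(X[:,0]-.48)<.2)&(abs(X[:,1])<.26)
    top=X[m&(abs(X[:,2]-.105)<.006)]
    print(n,'top',len(top),'z',np.median(top[:,2]))
    (c,s,a)=cv2.minAreaRect(top[:,:2].astype(np.float32)); print(np.round(c,4),np.round(s,4),round(a,2))
    # axis by trimmed range
    for deg in [0]:
        best=None
        for th in np.radians(np.arange(-18,18,.25)):
            # cabinet local: x_c dir = (-cos..)  use u=(cos,sin) ,v=(-sin,cos)
            u=top[:,:2]@[np.cos(th),np.sin(th)];v=top[:,:2]@[-np.sin(th),np.cos(th)]
            pu=np.percentile(u,[1,99]);pv=np.percentile(v,[1,99]);A=(pu[1]-pu[0])*(pv[1]-pv[0])
            if best is None or A<best[0]: best=(A,th,pu,pv)
        A,th,pu,pv=best;cc=np.mean(pu)*np.array([np.cos(th),np.sin(th)])+np.mean(pv)*np.array([-np.sin(th),np.cos(th)])
        print('th',round(np.degrees(th),2),cc.round(4),pu,pv)
        # profile across front
        xy=X[m][:,:2]-cc; u=xy@[np.cos(th),np.sin(th)];v=xy@[-np.sin(th),np.cos(th)];z=X[m][:,2]
        for a in np.arange(.05,.13,.004):
            k=(u>=a)&(u<a+.004)&(abs(v)<.17)
            if k.sum()>5: print(round(a,3),k.sum(),np.percentile(z[k],[10,50,90]).round(3))
    g=X[(abs(X[:,0]-.51)<.05)&(abs(X[:,1]-.365)<.06)]
    for lo,hi in((.04,.05),(.052,.1),(.07,.095)):
        k=g[(g[:,2]>lo)&(g[:,2]<hi)]; print('gauge',lo,len(k),k.mean(0).round(4) if len(k) else '',k.min(0).round(3),k.max(0).round(3))
E
python3 fit.py
```

```text
scene top 4141 z 0.10533122853765164
[ 0.4934 -0.0197] [0.1658 0.3616] 5.46
th 5.5 [ 0.4944 -0.0178] [0.41184139 0.56898217] [-0.24262612  0.11248715]
0.05 126 [-0.75   0.105  0.107]
0.054 140 [-0.749  0.105  0.107]
0.058 181 [-0.75   0.104  0.106]
0.062 267 [-0.75   0.031  0.106]
0.066 266 [-0.75   0.038  0.106]
0.07 1067 [0.033 0.065 0.104]
0.074 933 [0.031 0.084 0.104]
0.078 262 [-0.75   0.032  0.104]
0.082 171 [-0.752  0.031  0.033]
0.086 208 [-0.751  0.03   0.032]
0.09 306 [-0.75   0.028  0.032]
0.094 84 [-0.753 -0.748  0.033]
0.098 87 [-0.753 -0.747  0.031]
0.102 312 [-0.748  0.014  0.032]
0.106 1050 [0.    0.016 0.03 ]
0.11 256 [-0.748  0.001  0.026]
0.114 155 [-0.752 -0.     0.001]
0.118 159 [-0.751 -0.     0.002]
0.122 154 [-0.75  -0.     0.002]
0.126 159 [-0.751 -0.     0.002]
gauge 0.04 147 [0.5163 0.3682 0.0428] [0.488 0.343 0.04 ] [0.539 0.392 0.05 ]
gauge 0.052 121 [0.5166 0.3682 0.0764] [0.506 0.359 0.052] [0.521 0.376 0.1  ]
gauge 0.07 67 [0.5165 0.3682 0.0829] [0.509 0.36  0.07 ] [0.521 0.376 0.094]
side top 5917 z 0.10619901707396473
[ 0.4911 -0.0205] [0.157  0.3689
[... 183 characters left out ...]
.105 0.106 0.108]
0.066 148 [0.104 0.106 0.108]
0.07 153 [0.021 0.106 0.108]
0.074 199 [0.019 0.105 0.107]
0.078 56 [0.031 0.033 0.106]
0.082 41 [0.031 0.032 0.034]
0.086 39 [0.031 0.032 0.034]
0.09 39 [0.031 0.032 0.034]
0.094 15 [0.018 0.02  0.031]
0.098 142 [0.018 0.019 0.022]
0.102 222 [0.019 0.031 0.034]
0.106 121 [0.03  0.032 0.034]
0.114 30 [0.001 0.002 0.003]
0.118 125 [-0.001  0.001  0.003]
0.122 137 [-0.     0.001  0.003]
0.126 133 [-0.001  0.001  0.003]
gauge 0.04 77 [0.5079 0.359  0.0431] [0.485 0.336 0.04 ] [0.534 0.389 0.049]
gauge 0.052 84 [0.5094 0.3603 0.0756] [0.501 0.352 0.053] [0.518 0.371 0.1  ]
gauge 0.07 48 [0.5095 0.3603 0.0822] [0.502 0.352 0.07 ] [0.518 0.367 0.095]
```

>>> step_arm([
  [1, 0.074, -0.069, 0.02, 0.0267],
  [1, 0.074, -0.069, 0.02, 0.0267],
  [1, 0.074, -0.069, 0.02, 0.0267],
  [1, 0.074, -0.069, 0.02, 0.0267],
  [1, 0.074, -0.069, 0.02, 0.0267],
  [1, 0.074, -0.069, 0.0, 0.0267],
  [1, 0.074, -0.069, 0, 0.0267],
  [1, 0.074, -0.069, 0, 0.0267],
  [1, 0.074, -0.069, 0, 0.0267],
  [1, 0.074, -0.069, 0, 0.0267],
  [1, 0, 0, 0, 0],
  [1, 0, 0, 0, 0],
])

```text
t: 2.7
tool_pos: [0.5132, 0.3625, 0.2454]
tcp_rot: [0.142, -3.138, 0.0]
ft_force: [-0.2, 1.2, 0.6]
opening: 1.0
grasp_force: 0.0
```

```bash
cat > wr.py <<'E'
from h import *
import sys
s=r.sense(); C=cam('wrist',s); im,d=capture('wrist'); save(sys.argv[1]+'.png',im); np.save(sys.argv[1]+'.npy',d)
y=R.from_rotvec(s['tcp_rot']).as_matrix(); print('tcp',s['tool_pos'].round(4),'yaxis',y[:,1].round(4),'z',y[:,2].round(4),'cam',C[3].round(3), 'F',s['ft_force'].round(2))
np.savez(sys.argv[1]+'_C.npz',*C)
E
python3 wr.py w1; python3 - <<'E'
from h import *
C=tuple(np.load('w1_C.npz').values()); d=np.load('w1.npy'); X=cloud(C,d).reshape(-1,3); X=X[d.ravel()>0]
for lo,hi in((-.005,.003),(.038,.046),(.06,.09),(.09,.098),(.098,.106)):
    k=X[(X[:,2]>lo)&(X[:,2]<hi)&(abs(X[:,0]-.51)<.05)&(abs(X[:,1]-.362)<.05)]; print(lo,len(k),*( (k.mean(0).round(4),k.min(0).round(3),k.max(0).round(3)) if len(k) else ()))
E
```

```text
tcp [0.5132 0.3625 0.2454] yaxis [-0.0901  0.9959 -0.    ] z [-0. -0. -1.] cam [0.446 0.357 0.425] F [-0.15  1.21  0.56]
-0.005 4073 [ 0.5079  0.3593 -0.    ] [ 0.46   0.312 -0.003] [0.56  0.412 0.003]
0.038 855 [0.5082 0.3664 0.0417] [0.484 0.341 0.038] [0.536 0.392 0.046]
0.06 94 [0.5032 0.3653 0.0772] [0.5   0.357 0.061] [0.512 0.376 0.09 ]
0.09 88 [0.5068 0.3663 0.0923] [0.501 0.358 0.09 ] [0.518 0.375 0.098]
0.098 154 [0.5092 0.3663 0.1007] [0.503 0.36  0.098] [0.516 0.373 0.104]
```

View pics/w1.png

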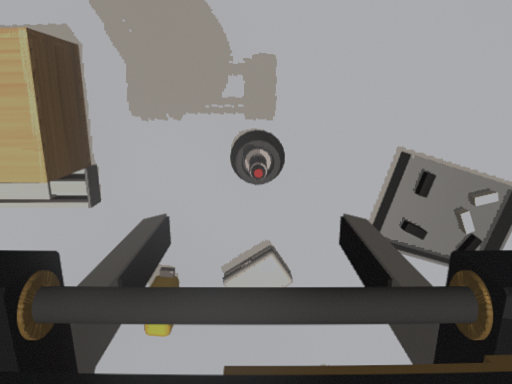

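The wrist picture shows the stand ring at (257,157), and the red rod end at (258,173); nothing stands within the fingers' way.

```bash
python3 - <<'E'
from h import *
C=tuple(np.load('w1_C.npz').values()); im=cv2.imread('pics/w1.png').astype(int)
b,g,rr=im[...,0],im[...,1],im[...,2]
m=(rr>g+40)&(rr>b+40); v,u=np.nonzero(m); k=(abs(u-258)<25)&(abs(v-170)<25); print('red',k.sum(),at_z(C,[[u[k].mean(),v[k].mean()]],.102))
m=((im.sum(2)<210)).astype(np.uint8); n,l,st,ce=cv2.connectedComponentsWithStats(m)
i=l[150,238]; print(st[i],ce[i])
v,u=np.nonzero(l==i); P=at_z(C,np.c_[u,v],.042); h=cv2.convexHull(P[:,:2].astype(np.float32)); print(cv2.minEnclosingCircle(h), cv2.fitEllipse(h))
E
```

```text
red 68 [[0.51015305 0.36657616 0.102     ]]
[231 131  53  47 818] [255.700489   146.24449878]
((0.5040516257286072, 0.36551031470298767), 0.03004559315741062) ((0.5040813684463501, 0.3656611442565918), (0.059410691261291504, 0.059659745544195175), 10.756475448608398)
```

>>> step_arm([
  [1, -0.008, 0.01, -0.08, 0],
  [1, 0, 0, -0.1, 0],
  [1, 0, 0, -0.1, 0],
  [1, 0, 0, -0.1, 0],
  [0.6, 0, 0, -0.094, 0],
  [0.35, 0, 0, 0, 0],
  [0.35, 0, 0, 0, 0],
  [0.35, 0, 0, 0, 0],
], newtons=8)

```text
t: 3.55
tool_pos: [0.5102, 0.3685, 0.0581]
tcp_rot: [-0.146, 3.136, 0.003]
ft_force: [0.5, -0.0, 1.5]
opening: 0.695
grasp_force: 0.0
```

```bash
python3 wr.py w2; python3 -c "
import cv2;cv2.imwrite('pics/w2c.png',cv2.imread('pics/w2.png')[60:384,80:440])"
```

```text
tcp [0.5102 0.3685 0.0581] yaxis [-0.093   0.9957  0.0017] z [ 0.0019  0.0019 -1.    ] cam [0.443 0.363 0.237] F [ 0.46 -0.05  1.51]
```

View pics/w2c.png

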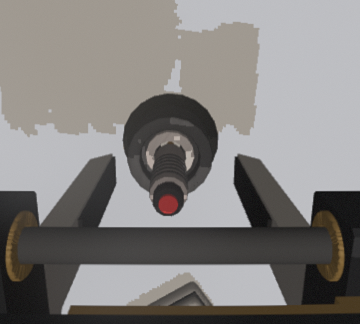

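The gauge is between the fingers, slightly left of centre; the red rod end is at full-image (248,265).

```bash
python3 - <<'E'
from h import *
C=tuple(np.load('w2_C.npz').values()); im=cv2.imread('pics/w2.png').astype(int); d=np.load('w2.npy')
b,g,rr=im[...,0],im[...,1],im[...,2]
m=(rr>g+40)&(rr>b+40); v,u=np.nonzero(m); k=(abs(u-248)<25)&(abs(v-265)<25); print('red',k.sum(),at_z(C,[[u[k].mean(),v[k].mean()]],.102))
X=cloud(C,d)[120:300,180:320].reshape(-1,3); 
for lo,hi in((.039,.045),(.05,.09),(.09,.098),(.099,.106)):
    k=X[(X[:,2]>lo)&(X[:,2]<hi)&(abs(X[:,0]-.51)<.035)&(abs(X[:,1]-.366)<.03)]; print(lo,len(k),k.mean(0).round(4),k.min(0).round(3),k.max(0).round(3),np.median(k[:,2]))
print(proj(C,[r.sense()['tool_pos']]), r.sense()['tool_pos'])
E
```

```text
red 302 [[0.50993929 0.36644613 0.102     ]]
0.039 2462 [0.5041 0.3661 0.0418] [0.484 0.341 0.039] [0.532 0.392 0.045] 0.041799739886155554
0.05 1265 [0.506  0.3572 0.074 ] [0.5   0.336 0.05 ] [0.522 0.376 0.09 ] 0.07574441094465034
0.09 598 [0.5068 0.36   0.0931] [0.501 0.336 0.09 ] [0.522 0.375 0.098] 0.09232461118710036
0.099 716 [0.5092 0.3659 0.1008] [0.503 0.337 0.099] [0.521 0.373 0.104] 0.10056605010955001
[[252.67467501 229.01023276]] [0.5103317  0.36846561 0.0582291 ]
```

>>> step_arm([
  [0.35, 0, -0.005, -0.005, 0],
  [0.35, 0, 0, 0, 0],
  [0.15, 0, 0, 0, 0],
  [0.15, 0, 0, 0, 0],
  [0.1, 0, 0, 0, 0],
  [0.1, 0, 0, 0, 0],
  [0.1, 0, 0, 0, 0],
  [0.1, 0, 0, 0, 0],
  [0.1, 0, 0, 0, 0],
  [0.1, 0, 0, 0, 0],
], newtons=8)

```text
t: 4.6
tool_pos: [0.5095, 0.3652, 0.0539]
tcp_rot: [-0.145, 3.138, -0.0]
ft_force: [-0.4, 0.2, 0.8]
opening: 0.195
grasp_force: 8.0
```

>>> step_arm([
  [0.1, 0, 0, 0, 0],
  [0.1, 0, 0, 0, 0],
  [0.1, 0, 0, 0.02, 0],
  [0.1, 0, 0, 0.05, 0],
  [0.1, 0, 0, 0.07, 0],
  [0.1, 0, 0, 0.08, 0],
  [0.1, 0, 0, 0.08, 0],
  [0.1, 0, 0, 0.03, 0],
  [0.1, 0, 0, 0, 0],
  [0.1, 0, 0, 0, 0],
], newtons=30)

```text
t: 5.6
tool_pos: [0.509, 0.3649, 0.1848]
tcp_rot: [0.145, -3.137, 0.001]
ft_force: [-0.1, -0.1, -2.1]
opening: 0.183
grasp_force: 30.0
```

```bash
python3 wr.py w3; python3 -c "
from h import *
s=r.sense();print(s['opening'],s['grasp_force'],s['ft_force'],s['tool_pos'])
im,d=capture('scene');save('s3.png',im);C=cam('scene')
u,v=proj(C,[s['tool_pos']])[0].astype(int)
cv2.imwrite('pics/s3c.png',cv2.resize(cv2.imread('pics/s3.png')[v-60:v+80,u-80:u+80],None,fx=3,fy=3))
a=cv2.imread('pics/s3c.png');b=cv2.imread('pics/w3.png');b=cv2.resize(b,None,fx=.6,fy=.6);o=np.zeros((420,800,3),np.uint8);o[:420,:480]=a;o[:230,480:787]=b[:230];cv2.imwrite('pics/m3.png',o)"
```

```text
tcp [0.509  0.3649 0.1848] yaxis [-9.250e-02  9.957e-01 -7.000e-04] z [-9.e-04 -8.e-04 -1.e+00] cam [0.442 0.36  0.364] F [-0.07 -0.06 -2.12]
0.18675652323173159 29.99825745820999 [ 0.15973775 -0.21830091 -2.85661197] [0.50877848 0.36475988 0.18426596]
```

View pics/m3.png

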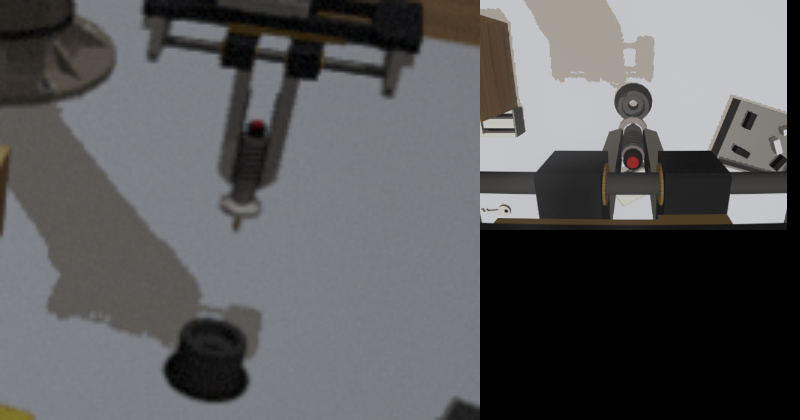

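The gauge is held clear of the stand; I check whether it hangs plumb and locate the empty stand recess.

```bash
python3 - <<'E'
from h import *
s=r.sense(); p=s['tool_pos']; C=cam('scene')
top=p+[0,0,.048]; 
a=proj(C,[top-[0,0,z] for z in (0,.072,.092)]); u,v=proj(C,[p])[0].astype(int)
print('expected crop px',((a-[u-80,v-60])*3).round(1))
# detect in scene: red end, brass tip
im=cv2.imread('pics/s3.png').astype(int)[v-60:v+80,u-80:u+80]; m=(im[...,2]>im[...,1]+40)&(im[...,2]>im[...,0]+40)
y,x=np.nonzero(m); k=(abs(x-86)<8)&(abs(y-43)<8); print('red',x[k].mean()*3,y[k].mean()*3)
W=tuple(np.load('w3_C.npz').values()); d=np.load('w3.npy'); X=cloud(W,d).reshape(-1,3)
im=cv2.imread('pics/w3.png').astype(int)
m=(im[...,2]>im[...,1]+40)&(im[...,2]>im[...,0]+40); y,x=np.nonzero(m); k=(abs(x-255)<25)&(abs(y-268)<25); print('rod end w',at_z(W,[[x[k].mean(),y[k].mean()]],top[2]),'tcp',p)
k=X[(abs(X[:,2]-.042)<.003)&(abs(X[:,0]-.51)<.04)&(abs(X[:,1]-.366)<.04)]; print('rim',len(k),cv2.minEnclosingCircle(k[:,:2].astype(np.float32)),k.min(0),k.max(0))
k=X[(abs(X[:,2]-.030)<.003)&(abs(X[:,0]-.51)<.02)&(abs(X[:,1]-.366)<.02)]; print('floor',len(k),k.mean(0),k.min(0),k.max(0))
E
```

```text
expected crop px [[253.4 122.3]
 [235.7 207.9]
 [231.  230.4]]
red 255.0 122.25
rod end w [[0.50970994 0.36585032 0.23217162]] tcp [0.50878158 0.36472631 0.18417162]
rim 977 ((0.5096372365951538, 0.36646273732185364), 0.025987721979618073) [0.48399145 0.34086326 0.03900039] [0.53106858 0.39205333 0.04440365]
floor 792 [0.51108493 0.36651988 0.02996141] [0.49009568 0.34608115 0.02702188] [0.52823836 0.38547642 0.03284035]
```

>>> step_arm([
  [0.1, 0.022, -0.08, 0, 0],
  [0.1, 0.022, -0.115, 0, 0],
  [0.1, 0.022, -0.115, 0, 0],
  [0.1, 0.022, -0.115, 0, 0],
  [0.1, 0.022, -0.115, 0, 0],
  [0.1, 0.022, -0.115, 0, 0],
  [0.1, 0.022, -0.115, 0, 0],
  [0.1, 0.022, -0.115, 0, 0],
  [0.1, 0.022, -0.115, 0, 0],
  [0.1, 0.022, -0.115, 0, 0],
  [0.1, 0, -0.025, 0, 0],
  [0.1, 0, 0, 0, 0],
])

```text
t: 6.9
tool_pos: [0.5967, -0.093, 0.1846]
tcp_rot: [0.14, -3.136, 0.001]
ft_force: [-0.2, 0.6, -1.9]
opening: 0.184
grasp_force: 30.0
```

>>> step_arm([
  [0.1, 0, 0, 0, 0],
  [0.1, 0, 0, 0, 0],
])

```text
t: 7.1
tool_pos: [0.5974, -0.0888, 0.1854]
tcp_rot: [0.149, -3.137, -0.001]
ft_force: [0.4, 0.6, -2.0]
opening: 0.186
grasp_force: 30.0
```

```bash
python3 wr.py w4; python3 - <<'E'
from h import *
C=tuple(np.load('w4_C.npz').values()); d=np.load('w4.npy'); X=cloud(C,d).reshape(-1,3); X=X[d.ravel()>0]
c0=np.array([.484,-.021])
for lo,hi in ((-.17,-.12),(-.12,-.07),(-.07,-.02),(-.02,.03),(.03,.1)):
  th=np.radians(5.3); q=X[:,:2]-c0; u=q@[np.cos(th),np.sin(th)]; v=q@[-np.sin(th),np.cos(th)]
  k=(v>lo)&(v<hi)&(u>.06)&(u<.13)&(X[:,2]<.06)
  print('v',lo,hi)
  for a in np.arange(.08,.13,.002):
    kk=k&(u>=a)&(u<a+.002)
    if kk.sum()>3: print('  %.3f %d'%(a,kk.sum()),np.percentile(X[kk,2],[10,50,90]).round(4))
E
```

```text
tcp [ 0.5974 -0.0888  0.1854] yaxis [-9.460e-02  9.955e-01  6.000e-04] z [-8.e-04  5.e-04 -1.e+00] cam [ 0.53  -0.094  0.365] F [ 0.43  0.64 -1.96]
v -0.17 -0.12
  0.098 27 [0.0314 0.0317 0.0322]
  0.100 72 [0.0303 0.0311 0.0321]
  0.104 97 [0.0171 0.018  0.0189]
  0.106 96 [0.0173 0.0179 0.0189]
  0.108 97 [0.0171 0.018  0.0189]
  0.110 212 [0.0179 0.027  0.0317]
  0.112 99 [0.0304 0.0313 0.032 ]
  0.114 99 [0.0302 0.0311 0.032 ]
  0.116 94 [0.0301 0.0312 0.0319]
  0.124 43 [-0.0008  0.0002  0.0008]
  0.126 82 [-0.0006  0.0001  0.0008]
  0.128 72 [-0.0011  0.0001  0.001 ]
v -0.12 -0.07
  0.098 18 [0.0313 0.0316 0.0326]
  0.100 84 [0.0303 0.031  0.0319]
  0.104 98 [0.0171 0.0179 0.0188]
  0.106 98 [0.0172 0.018  0.0189]
  0.108 95 [0.0169 0.0181 0.019 ]
  0.110 215 [0.0176 0.0265 0.0317]
  0.112 94 [0.0304 0.0311 0.0321]
  0.114 94 [0.0302 0.0312 0.0321]
  0.116 96 [0.0301 0.031  0.0318]
  0.124 45 [-0.0007  0.      0.0008]
  0.126 83 [-0.0007 -0.      0.0007]
  0.128 71 [-0.0011  0.0003  0.001 ]
v -0.07 -0.02
  0.098 35 [0.0312 0.0315 0.0325]
  0.100 67 [0.03   0.0309 0.0321]
  0.10
[... 512 characters left out ...]
 0.0179 0.019 ]
  0.110 228 [0.0182 0.0267 0.0316]
  0.112 89 [0.0303 0.0312 0.0321]
  0.114 100 [0.0303 0.0311 0.032 ]
  0.116 79 [0.0302 0.0312 0.032 ]
  0.124 44 [-0.0008  0.0001  0.001 ]
  0.126 88 [-0.0007 -0.0001  0.0008]
  0.128 75 [-0.0006  0.0003  0.001 ]
v 0.03 0.1
  0.098 55 [0.0302 0.0313 0.0319]
  0.100 76 [0.0302 0.0312 0.0319]
  0.104 133 [0.017  0.0178 0.0188]
  0.106 134 [0.0171 0.018  0.0189]
  0.108 134 [0.0169 0.0179 0.019 ]
  0.110 316 [0.0179 0.0263 0.0316]
  0.112 130 [0.0302 0.0312 0.032 ]
  0.114 129 [0.0302 0.0313 0.032 ]
  0.116 109 [0.0301 0.031  0.0318]
  0.124 63 [-0.0009 -0.0001  0.0009]
  0.126 125 [-0.0009  0.0001  0.001 ]
  0.128 98 [-0.0007  0.0003  0.0012]
```

View pics/w4.png

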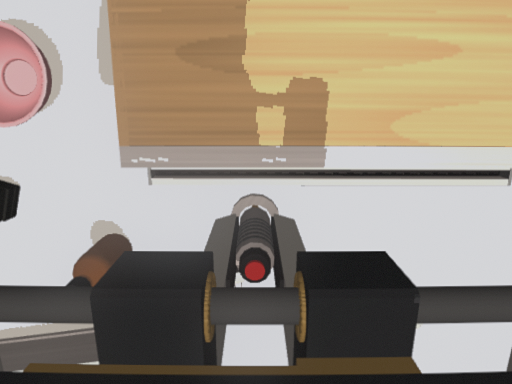

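```bash
cat > groove.py <<'E'
from h import *
import sys
n=sys.argv[1]
C=tuple(np.load(n+'_C.npz').values()); d=np.load(n+'.npy'); X=cloud(C,d).reshape(-1,3); X=X[d.ravel()>0]
c0=np.array([.484,-.021]);th=np.radians(5.3);U=np.array([np.cos(th),np.sin(th)]);V=np.array([-np.sin(th),np.cos(th)])
q=X[:,:2]-c0;u=q@U;v=q@V;z=X[:,2]
k=(abs(v)<.17)&(u>.106)&(u<.114)&(z>.0205)&(z<.0285)
p=np.polyfit(v[k],u[k],1); print('wall',k.sum(),p,np.std(u[k]-np.polyval(p,v[k])))
k=(abs(v)<.17)&(u>.112)&(z>.029)&(z<.034)
b=[(vv,np.percentile(u[k&(abs(v-vv)<.005)],97)) for vv in np.arange(-.15,.16,.02) if (k&(abs(v-vv)<.005)).sum()>10]
po=np.polyfit(*np.array(b).T,1);print('outer edge',po)
k2=(abs(u)<.09)&(abs(z-.105)<.004);print('top v range',np.percentile(v[k2],[.5,99.5]),'u max',np.percentile(u[k2],99.5))
k3=(z>.029)&(z<.034)&(u>.11)&(u<.12);print('track v',v[k3].min(),v[k3].max())
im=cv2.imread('pics/%s.png'%n).astype(int);m=(im[...,2]>im[...,1]+80)&(im[...,2]>im[...,0]+80);y,x=np.nonzero(m);kk=(abs(x-255)<25)&(abs(y-270)<25)
t=np.array(r.sense()['tool_pos']);print('tcp',t,'rod end',at_z(C,[[x[kk].mean(),y[kk].mean()]],t[2]+.048))
g=t[:2]+[.0007,.0012];gu,gv=(g-c0)@U,(g-c0)@V
tgt=np.polyval(p,gv)-.0045;print('gauge u,v',gu,gv,'target u',tgt, 'by outer',np.polyval(po,gv)-.0115,'move xy',(tgt-gu)*U)
E
python3 groove.py w4
```

```text
wall 617 [0.00015035 0.11086364] 0.00017291354726248128
outer edge [-0.00097399  0.1172378 ]
top v range [-0.17870658  0.11544756] u max 0.0857323214564799
track v -0.18390496345456675 0.18292034288490686
tcp [ 0.59740564 -0.08888668  0.18554645] rod end [[ 0.59786208 -0.08792616  0.23354645]]
gauge u,v 0.10745791187998155 -0.07694157856817367 target u 0.10635207195940931 by outer 0.105812741325039 move xy [-0.00110111 -0.00010215]
```

>>> step_arm([
  [0.1, -0.0025, 0, -0.05, 0],
  [0.1, 0, 0, -0.08, 0],
  [0.1, 0, 0, -0.08, 0],
  [0.1, 0, 0, -0.04, 0],
  [0.1, 0, 0, 0, 0],
  [0.1, 0, 0, 0, 0],
  [0.1, 0, 0, 0, 0],
  [0.1, 0, 0, 0, 0],
])

```text
t: 7.95
tool_pos: [0.5972, -0.0906, 0.087]
tcp_rot: [-0.146, 3.136, -0.0]
ft_force: [-0.1, 0.3, -1.6]
opening: 0.183
grasp_force: 30.0
```

```bash
python3 wr.py w5; python3 groove.py w5
```

```text
tcp [ 0.5972 -0.0906  0.087 ] yaxis [-9.270e-02  9.957e-01 -1.000e-04] z [ 1.7e-03  1.0e-04 -1.0e+00] cam [ 0.53  -0.096  0.266] F [-0.09  0.34 -1.62]
wall 778 [0.00073298 0.11102493] 0.0002031575044699313
outer edge [-0.00073468  0.11769654]
top v range [-0.17903832  0.04250153] u max 0.08596685637940722
track v -0.18292943466411982 0.1095661522557271
tcp [ 0.59708078 -0.09062855  0.08690032] rod end [[ 0.59766454 -0.08964966  0.13490032]]
gauge u,v 0.10697355205415554 -0.07864599143808723 target u 0.1064672802625234 by outer 0.10625432107972929 move xy [-5.04107327e-04 -4.67646228e-05]
```

View pics/w5.png

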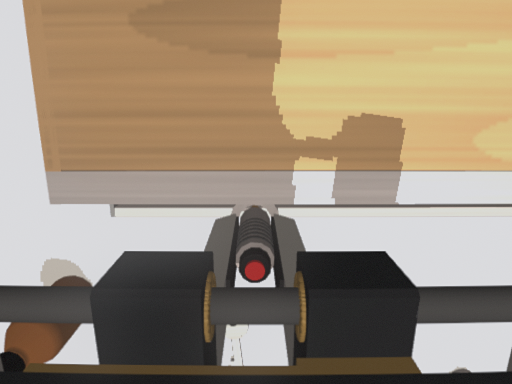

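The picture shows the foot over the groove, track lines at rows 205–217, foot at (255,210) in line with them. Descending into the groove.

>>> step_arm([
  [0.1, -0.0012, 0, -0.015, 0],
  [0.1, 0, 0, -0.015, 0],
  [0.1, 0, 0, -0.015, 0],
  [0.1, 0, 0, -0.005, 0],
  [0.1, 0, 0, 0, 0],
  [0.1, 0, 0, 0, 0],
  [0.1, 0, 0, 0, 0],
])

```text
t: 8.7
tool_pos: [0.5961, -0.0908, 0.066]
tcp_rot: [-0.145, 3.138, -0.0]
ft_force: [-0.6, -0.5, 0.2]
opening: 0.187
grasp_force: 30.0
```

```bash
python3 - <<'E'
from h import *
s=r.sense();print(s['tool_pos'],s['ft_force'])
im,d=capture('scene');save('s6.png',im);C=cam('scene')
p=s['tool_pos'];u,v=proj(C,[p])[0].astype(int)
a=proj(C,[p+[.0006,.0011,z] for z in (.048,-.024,-.044)])
print(((a-[u-40,v-40])*8).round(0))
cv2.imwrite('pics/s6c.png',cv2.resize(cv2.imread('pics/s6.png')[v-40:v+30,u-40:u+40],None,fx=8,fy=8,interpolation=cv2.INTER_CUBIC))
E
```

```text
[ 0.59614632 -0.09080247  0.0660423 ] [-0.64798224 -0.52152658  0.22491652]
[[313. 196.]
 [328. 383.]
 [331. 433.]]
```

View pics/s6c.png

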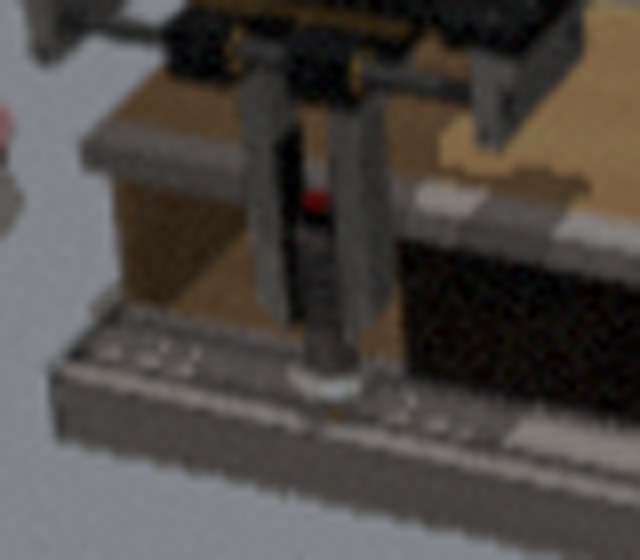

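The probe stands in the groove line at crop (335,412), foot level above the rims; going on in small steps.

>>> step_arm([
  [0.1, 0, 0, -0.005, 0],
  [0.1, 0, 0, 0, 0],
  [0.1, 0, 0, 0, 0],
])

```text
t: 9.05
tool_pos: [0.596, -0.0908, 0.0638]
tcp_rot: [0.145, -3.138, 0.0]
ft_force: [0.3, -0.1, -1.8]
opening: 0.189
grasp_force: 30.0
```

>>> step_arm([
  [0.1, 0, 0, -0.005, 0],
  [0.1, 0, 0, 0, 0],
  [0.1, 0, 0, 0, 0],
])

```text
t: 9.35
tool_pos: [0.5959, -0.0908, 0.0618]
tcp_rot: [0.145, -3.138, 0.0]
ft_force: [-0.1, -0.2, -1.5]
opening: 0.186
grasp_force: 30.0
```

>>> step_arm([
  [0.1, 0, 0, -0.005, 0],
  [0.1, 0, 0, 0, 0],
  [0.1, 0, 0, 0, 0],
])

```text
t: 9.65
tool_pos: [0.5961, -0.0908, 0.0599]
tcp_rot: [-0.145, 3.138, -0.0]
ft_force: [-0.4, -0.5, 0.2]
opening: 0.186
grasp_force: 30.0
```

>>> step_arm([
  [0.1, 0, 0, -0.005, 0],
  [0.1, 0, 0, 0, 0],
  [0.1, 0, 0, 0, 0],
])

```text
t: 9.95
tool_pos: [0.596, -0.0907, 0.0578]
tcp_rot: [0.145, -3.138, 0.0]
ft_force: [0.5, 0.3, 0.5]
opening: 0.187
grasp_force: 30.0
```

>>> step_arm([
  [0.1, 0, 0, -0.005, 0],
  [0.1, 0, 0, 0, 0],
  [0.1, 0, 0, 0, 0],
])

```text
t: 10.25
tool_pos: [0.596, -0.0908, 0.0558]
tcp_rot: [0.145, -3.138, 0.0]
ft_force: [-0.6, -1.3, 0.9]
opening: 0.183
grasp_force: 30.0
```

>>> step_arm([
  [0.1, 0, 0, -0.0025, 0],
  [0.1, 0, 0, 0, 0],
  [0.1, 0, 0, 0, 0],
])

```text
t: 10.55
tool_pos: [0.5961, -0.0907, 0.055]
tcp_rot: [-0.145, 3.138, 0.0]
ft_force: [-0.7, 1.1, 5.8]
opening: 0.188
grasp_force: 30.0
```

>>> step_arm([
  [0.1, 0, 0, -0.0005, 0],
  [0.1, 0, 0, 0, 0],
  [0.1, 0, 0, 0, 0],
])

```text
t: 10.85
tool_pos: [0.5961, -0.0908, 0.055]
tcp_rot: [-0.145, 3.138, 0.0]
ft_force: [-1.6, 0.2, 8.4]
opening: 0.184
grasp_force: 30.0
```

>>> step_arm([
  [0.1, 0, 0, 0, 0],
  [0.1, 0, 0, 0, 0],
])

```text
t: 11.05
tool_pos: [0.5961, -0.0908, 0.055]
tcp_rot: [-0.145, 3.138, 0.0]
ft_force: [-1.7, 0.1, 9.1]
opening: 0.186
grasp_force: 30.0
```

>>> step_arm([
  [0.1, 0, 0, 0, 0],
  [0.1, 0, 0, 0, 0],
  [0.1, 0, 0, 0, 0],
  [0.1, 0, 0, 0, 0],
  [0.1, 0, 0, 0, 0],
  [0.1, 0, 0, 0, 0],
])

```text
t: 11.65
tool_pos: [0.5961, -0.0908, 0.055]
tcp_rot: [-0.145, 3.138, 0.0]
ft_force: [-2.3, -0.5, 8.8]
opening: 0.182
grasp_force: 30.0
```

>>> step_arm([
  [0.1, 0, 0, 0, 0],
  [0.1, 0, 0, 0, 0],
  [0.1, 0, 0, 0, 0],
  [0.1, 0, 0, 0, 0],
  [0.1, 0, 0, 0, 0],
  [0.1, 0, 0, 0, 0],
])

```text
t: 12.25
tool_pos: [0.5962, -0.0908, 0.055]
tcp_rot: [-0.145, 3.138, 0.0]
ft_force: [-2.5, -0.1, 8.0]
opening: 0.187
grasp_force: 30.0
```

```bash
python3 wr.py w7; python3 -c "
from h import *
C=tuple(np.load('w7_C.npz').values()); d=np.load('w7.npy');X=cloud(C,d);im=cv2.imread('pics/w7.png').astype(int)
m=(im[...,2]>im[...,1]+60)&(im[...,2]>im[...,0]+60);y,x=np.nonzero(m);k=(abs(x-255)<25)&(abs(y-270)<35)
print(k.sum(),x[k].mean(),y[k].mean(),np.median(X[m&(d>0)][:,2][(abs(np.nonzero(m&(d>0))[1]-255)<12)]))
a,e=capture('side');save('sd7.png',a)
Cs=cam('side');p=r.sense()['tool_pos'];u,v=proj(Cs,[p])[0].astype(int)
o=[cv2.resize(cv2.imread('pics/w7.png')[150:310,180:340],(400,400)),cv2.resize(cv2.imread('pics/sd7.png')[v-40:v+40,u-40:u+40],(400,400))];cv2.imwrite('pics/m7.png',np.hstack(o))"
```

```text
tcp [ 0.5962 -0.0908  0.055 ] yaxis [-0.0923  0.9957  0.    ] z [ 4.e-04  1.e-04 -1.e+00] cam [ 0.529 -0.096  0.234] F [-2.51 -0.1   7.98]
333 254.4894894894895 276.9069069069069 0.1094672937739099
```

View pics/m7.png

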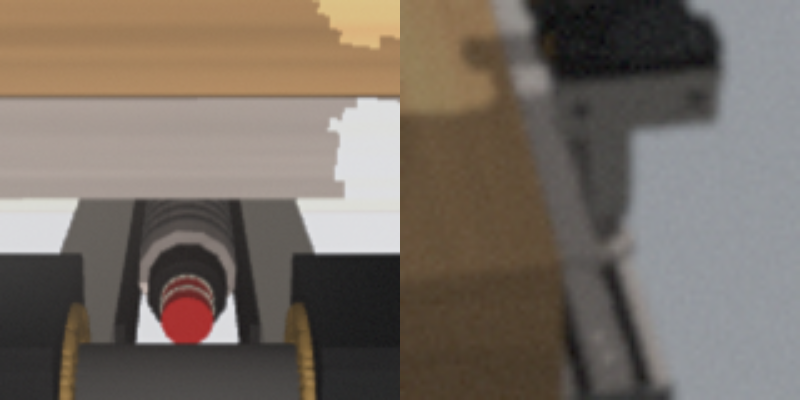

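The red rod has clearly risen (crop (187,310), end about 7 mm up), and the foot sits on the track.

```bash
python3 -c "
from h import *
C=tuple(np.load('w7_C.npz').values())
for z in (.108,.1095,.110): print(at_z(C,[[254.5,276.9]],z))
from cell import r; print(r.sense()['tool_pos'],r.sense()['t'])"
```

```text
[[ 0.59691644 -0.08981379  0.108     ]]
[[ 0.59611056 -0.08988778  0.1095    ]]
[[ 0.59584194 -0.08991244  0.11      ]]
[ 0.59616162 -0.09079613  0.05502092] 12.35
```

>>> step_arm([
  [0.1, 0, 0, 0, 0],
  [0.1, 0, 0, 0, 0],
  [0.1, 0, 0, 0.01, 0],
  [0.1, 0, 0, 0.02, 0],
  [0.1, 0, 0, 0.04, 0],
  [0.1, 0, 0, 0.06, 0],
  [0.1, 0, 0, 0.08, 0],
  [0.1, 0, 0, 0.08, 0],
  [0.1, 0, 0, 0.035, 0],
  [0.1, 0, 0, 0, 0],
])

```text
t: 13.35
tool_pos: [0.5968, -0.0908, 0.1864]
tcp_rot: [-0.145, 3.135, 0.0]
ft_force: [0.1, 0.1, -1.8]
opening: 0.184
grasp_force: 30.0
```

>>> step_arm([
  [0.1, -0.02, 0.08, 0, 0],
  [0.1, -0.022, 0.115, 0, 0],
  [0.1, -0.022, 0.115, 0, 0],
  [0.1, -0.022, 0.115, 0, 0],
  [0.1, -0.022, 0.115, 0, 0],
  [0.1, -0.022, 0.115, 0, 0],
  [0.1, -0.022, 0.115, 0, 0],
  [0.1, -0.022, 0.115, 0, 0],
  [0.1, -0.022, 0.115, 0, 0],
  [0.1, -0.02, 0.1, 0, 0],
  [0.1, 0, 0.04, 0, 0],
  [0.1, 0, 0, 0, 0],
])

```text
t: 14.55
tool_pos: [0.508, 0.3676, 0.1825]
tcp_rot: [0.151, -3.136, 0.002]
ft_force: [0.8, -0.4, -2.0]
opening: 0.183
grasp_force: 30.0
```

>>> step_arm([
  [0.1, 0, 0, 0, 0],
  [0.1, 0, 0, 0, 0],
  [0.1, 0, 0, 0, 0],
])

```text
t: 14.85
tool_pos: [0.5101, 0.3638, 0.1845]
tcp_rot: [0.142, -3.138, 0.001]
ft_force: [-0.7, 0.2, -1.5]
opening: 0.182
grasp_force: 30.0
```

```bash
python3 wr.py w8; cat > tip.py <<'E'
from h import *
import sys
n=sys.argv[1]; W=tuple(np.load(n+'_C.npz').values()); d=np.load(n+'.npy'); X=cloud(W,d).reshape(-1,3); t=r.sense()['tool_pos']
im=cv2.imread('pics/%s.png'%n).astype(int); m=(im[...,2]>im[...,1]+60)&(im[...,2]>im[...,0]+60); y,x=np.nonzero(m); k=(abs(x-255)<25)&(abs(y-275)<30)
print('rod-tcp',(at_z(W,[[x[k].mean(),y[k].mean()]],t[2]+.0545)-t).round(4), 'tcp',t)
k=X[(abs(X[:,2]-.042)<.003)&(abs(X[:,0]-.51)<.04)&(abs(X[:,1]-.366)<.04)]; print('rim',len(k),cv2.minEnclosingCircle(k[:,:2].astype(np.float32)))
E
python3 tip.py w8
```

```text
tcp [0.5101 0.3638 0.1845] yaxis [-9.060e-02  9.959e-01 -4.000e-04] z [-1.e-04 -5.e-04 -1.e+00] cam [0.443 0.359 0.364] F [-0.72  0.22 -1.52]
rod-tcp [[0.0003 0.0006 0.0545]] tcp [0.51002601 0.36407532 0.18467467]
rim 1004 ((0.5096423029899597, 0.36644551157951355), 0.025990627706050873)
```

>>> step_arm([
  [0.1, -0.001, 0.003, -0.05, 0],
  [0.1, 0, 0, -0.08, 0],
  [0.1, 0, 0, -0.08, 0],
  [0.1, 0, 0, -0.04, 0],
  [0.1, 0, 0, 0, 0],
  [0.1, 0, 0, 0, 0],
  [0.1, 0, 0, 0, 0],
  [0.1, 0, 0, 0, 0],
  [0.1, 0, 0, 0, 0],
])

```text
t: 15.8
tool_pos: [0.5096, 0.3668, 0.0856]
tcp_rot: [-0.145, 3.137, 0.001]
ft_force: [-0.3, 0.6, -0.5]
opening: 0.19
grasp_force: 30.0
```

```bash
python3 wr.py w9; python3 tip.py w9
```

```text
tcp [0.5096 0.3668 0.0856] yaxis [-9.250e-02  9.957e-01  8.000e-04] z [ 1.e-03  9.e-04 -1.e+00] cam [0.442 0.361 0.265] F [-0.31  0.57 -0.47]
rod-tcp [[0.0004 0.0009 0.0545]] tcp [0.50944219 0.36666896 0.08540293]
rim 1428 ((0.5096416473388672, 0.36654937267303467), 0.02601291425526142)
```

>>> step_arm([
  [0.1, 0, -0.003, 0, 0],
  [0.1, 0, 0, -0.02, 0],
  [0.1, 0, 0, -0.02, 0],
  [0.1, 0, 0, -0.02, 0],
  [0.1, 0, 0, -0.005, 0],
  [0.1, 0, 0, 0, 0],
  [0.1, 0, 0, 0, 0],
  [0.1, 0, 0, 0, 0],
])

```text
t: 16.65
tool_pos: [0.5094, 0.3653, 0.0589]
tcp_rot: [-0.145, 3.138, 0.0]
ft_force: [-0.3, 0.8, -1.2]
opening: 0.184
grasp_force: 30.0
```

>>> step_arm([
  [0.1, 0, 0, -0.0025, 0],
  [0.1, 0, 0, 0, 0],
  [0.1, 0, 0, 0, 0],
])

```text
t: 16.95
tool_pos: [0.5092, 0.3652, 0.0577]
tcp_rot: [-0.145, 3.138, -0.0]
ft_force: [0.1, 0.0, -1.0]
opening: 0.185
grasp_force: 30.0
```

>>> step_arm([
  [0.1, 0, 0, -0.006, 0],
  [0.1, 0, 0, 0, 0],
  [0.1, 0, 0, 0, 0],
])

```text
t: 17.25
tool_pos: [0.5091, 0.3652, 0.0551]
tcp_rot: [0.145, -3.138, 0.0]
ft_force: [-1.1, 0.0, -1.1]
opening: 0.187
grasp_force: 30.0
```

>>> step_arm([
  [0.1, 0, 0, -0.002, 0],
  [0.1, 0, 0, 0, 0],
  [0.1, 0, 0, 0, 0],
])

```text
t: 17.55
tool_pos: [0.5092, 0.3652, 0.0545]
tcp_rot: [0.145, -3.138, 0.0]
ft_force: [0.0, -0.7, -2.0]
opening: 0.186
grasp_force: 30.0
```

>>> step_arm([
  [0.1, 0, 0, -0.002, 0],
  [0.1, 0, 0, 0, 0],
  [0.1, 0, 0, 0, 0],
])

```text
t: 17.85
tool_pos: [0.5093, 0.3653, 0.0539]
tcp_rot: [-0.145, 3.138, 0.0]
ft_force: [-0.7, -0.3, 3.6]
opening: 0.187
grasp_force: 30.0
```

>>> step_arm([
  [0.1, 0, 0, -0.0015, 0],
  [0.1, 0, 0, 0, 0],
  [0.1, 0, 0, 0, 0],
])

```text
t: 18.15
tool_pos: [0.5094, 0.3653, 0.0538]
tcp_rot: [-0.145, 3.138, 0.001]
ft_force: [-3.7, -3.3, 12.7]
opening: 0.179
grasp_force: 30.0
```

Seated. Release gently to half opening, then rise.

>>> step_arm([
  [0.1, 0, 0, 0.0015, 0],
  [0.1, 0, 0, 0, 0],
  [0.3, 0, 0, 0, 0],
  [0.4, 0, 0, 0, 0],
  [0.5, 0, 0, 0, 0],
  [0.5, 0, 0, 0, 0],
  [0.5, 0, 0, 0, 0],
  [0.5, 0, 0, 0, 0],
], newtons=8)

```text
t: 18.95
tool_pos: [0.5092, 0.3652, 0.0536]
tcp_rot: [0.145, -3.138, 0.0]
ft_force: [-0.7, 0.3, -0.6]
opening: 0.496
grasp_force: 0.0
```

>>> step_arm([
  [0.6, 0, 0, 0.03, 0],
  [0.6, 0, 0, 0.08, 0],
  [0.6, 0, 0, 0.1, 0],
  [0.6, 0, 0, 0.1, 0],
  [0.6, 0, 0, 0.1, 0],
  [0.6, 0, 0, 0, 0],
  [0.6, 0, 0, 0, 0],
  [0.6, 0, 0, 0, 0],
])

```text
t: 19.75
tool_pos: [0.5088, 0.3649, 0.2172]
tcp_rot: [0.145, -3.137, 0.001]
ft_force: [-0.2, -0.4, 0.2]
opening: 0.6
grasp_force: 0.0
```

```bash
python3 wr.py w10; python3 - <<'E'
from h import *
C=tuple(np.load('w10_C.npz').values()); d=np.load('w10.npy'); X=cloud(C,d).reshape(-1,3); X=X[d.ravel()>0]
im=cv2.imread('pics/w10.png').astype(int); m=(im[...,2]>im[...,1]+50)&(im[...,2]>im[...,0]+50); n,l,s,c=cv2.connectedComponentsWithStats(m.astype(np.uint8))
for i in range(1,n):
    if s[i,4]>25 and abs(c[i][0]-255)<50: print(s[i],at_z(C,[c[i]],.108))
for lo,hi in((.038,.046),(.06,.09),(.09,.098),(.098,.115)):
    k=X[(X[:,2]>lo)&(X[:,2]<hi)&(abs(X[:,0]-.51)<.03)&(abs(X[:,1]-.366)<.03)]; print(lo,len(k),k.mean(0).round(4),k.min(0).round(3),k.max(0).round(3))
cv2.imwrite('pics/w10c.png',cv2.resize(im[90:250,170:340].astype(np.uint8),None,fx=3,fy=3))
E
```

```text
tcp [0.5088 0.3649 0.2172] yaxis [-9.240e-02  9.957e-01 -5.000e-04] z [-7.e-04 -6.e-04 -1.e+00] cam [0.442 0.36  0.397] F [-0.25 -0.43  0.16]
[250 180  10  10  79] [[0.5094803  0.36597071 0.108     ]]
0.038 968 [0.5078 0.3663 0.0417] [0.484 0.341 0.038] [0.535 0.392 0.046]
0.06 118 [0.5025 0.3651 0.0766] [0.5   0.357 0.061] [0.514 0.375 0.09 ]
0.09 104 [0.5055 0.3658 0.0925] [0.5   0.358 0.09 ] [0.518 0.375 0.098]
0.098 185 [0.5081 0.3661 0.1035] [0.502 0.36  0.098] [0.516 0.373 0.109]
```

View pics/w10c.png

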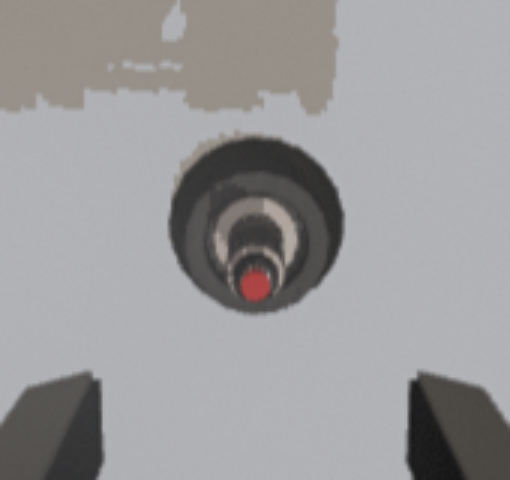

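The gauge stands upright in the recess: rod end at (255,285) of the crop, within 1 mm of the stand axis, top at 0.109 m, so the reading of about 7 mm is kept and the gripper is clear.

```bash
python3 -c "
from cell import r
print(r.finish_job())"
```

```text
the job is handed in; nothing more can be done
None
```

The depth was taken in the front groove (rod raised about 7 mm, so the groove is about 13 mm deep), the gauge is back upright in its stand with the reading still on it, and the job is handed in; no verdict came back.

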